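Count along the price rail and push the carton into the third gap

ROBOT

A 6-joint arm with a two-finger parallel gripper is mounted at the origin on the work surface. World frame = base frame: x ahead of the robot, y to its left, z up, the work surface at z = 0. Lengths are in m, angles in degrees, forces in N, time in s.
With the tool pointing down it reaches from about 0.4 to 0.825 m from the base axis. Payload 7 kg.
Tool frame: the origin (TCP) lies on the centre line of the jaws, within the pads' length; the fingertips stand r.tip_reach ahead of it and the grasp point (between the pads) is the TCP (r.tip_reach is the distance from the TCP to the fingertips, in m); z points along the fingers, y is the line along which they close (so a half turn about z gives the same grasp; the last joint's range is limited). The gripper opens to 88 mm and grips with 3 to 60 N. Pads are 19 mm wide; open, the fingers measure 130 mm over their backs; the gripper's body (78 mm by 193 mm) begins 47 mm behind the grasp point.
Start: joints at [79.532, 20.546, 0.682, 0, -70.136, -16.507], TCP at [0.306, 0.602, 0.246] pointing down, gripper open.
Joint ranges: [-176.03, 176.03], [-82.01, 121.73], [-58.28, 71.71], [-173.87, 95.51], [-174.79, -0.11], [-173.66, 173.66]. Speed limits (degrees/s): [136.94, 136.94, 172.46, 180, 180, 180].

INTERFACE

Orientations are given as [roll, pitch, yaw] about the fixed x, y, z axes, in that order (R = Rz(yaw) Ry(pitch) Rx(roll)).
In Python, from plant import sensors, cams, r gives the robot as it stands.
- The arm moves only by the tool drive_tool, never from a script. Its argument "rows" is a list of rows, each an object of numbers: "fingers": the gripper's target within -1 to 1 (fully open at 1, half-way at 0, shut at -1); "x", "y", "z": the shift along the tool's x, y, z in m; "spin": the turn about the tool's z in rad. A call has 1 to 10 rows; each row is the pose to reach, as a shift and turn from the pose commanded when the call began, along the tool's axes at that moment; what a row does not reach only later rows make up. A row lasts 1/8 s, in which the tool goes at most 62.5 mm and 10.7 degrees, less where a joint would pass 70% of its speed; a pose out of reach is approached as far as the arm can. A call with a gripper value outside its range is refused whole. The fingers move at their own pace and stop on an object; "newtons" is the grip in N (left out, the last holds). Time passes only in rows, so rows that repeat a pose let the fingers close. It gives the time, the measured TCP pose, the force, the opening and the grip force at its end, in the units of the state.
- sensors.get_state(): the state, without advancing time (a new reading comes with each control period).
- cams.capture(name): name is "side" or "top" or "wrist"; returns a dict with "pixels" (480x640x3 uint8, red, green, blue), "intrinsics" (3x3 intrinsics, pixels), "eye" and "orientation" of the camera in the world; the wrist camera has in their place "T_tool_cam" (4x4, takes a point from camera to tool coordinates, whose origin is the TCP and whose axes are the flange's). Camera axes: x right, y up, looking along -z (the intrinsics and any distortion apply to the point x, -y, -z); pixel columns grow to the right and rows downward; lengths in m; the calibration is good to about 2 mm. A picture is of the moment at which its call begins: read the wrist's pose just before it. There is no depth.
- r.close_job(): hands the job in; it is judged then, once.
The state is a dict: "time_s": time; "joints": joint angles; "qd": joint speeds; "joint_torque": joint torques, N m; "tcp_pos": TCP position; "eef_rot": TCP orientation; "contact_force": force on the tool from outside, world axes, zero at the start; "moment": the same for the moment, N m; "gripper_width": finger opening in m; "gripper_force": force on a finger pad.
Only numpy, scipy, OpenCV 4.12 (cv2) and the standard library are available. Lean on these libraries where they do the work, as an engineer would, in place of code of your own. Each camera call takes 0.05 s, during which the arm holds its last target. There are 200 camera calls.

TASK

Starting at the end of the rack with the red post, run a fingertip along the top of the yellow price rail, keeping it on the rail from the white ticket of the first gap, past the second, to the ticket of the third gap, and stop there without touching the fourth ticket. Then push the red-ribboned carton, sliding it over the table and never lifting it, into that third gap, lengthways, until it is fully home against the rack's back. Leave the four other wares where they stand.

Things in the scene. Friction and masses are not known exactly. Their poses are not given: they have to be found in the camera images.
- rack: Blue divider rack fixed to the table, 312 mm wide. Four bays, open to the front and top, no floor: things slide in over the table. Origin: on the table, mid-width, at the front face of the back stop (48 mm high, 30 mm thick). x points into the bays, away from the robot (within 0.15 rad of world x), y along the rack, z up. The first gap is the one next to the red post.
- noses (a point): Front end of the middle divider, at rack x = -80, y = 0 mm, on the table; axes as the rack's. Five dividers, 42 mm high, at rack y = +148, +74, 0, -74, -148 mm, run from here to the back stop, 6 mm thick in front and about 14 mm at the back. The gaps between them narrow from 68 to 60 mm; their centres lie at rack y = +111 (a), +37 (b), -37 (c), -111 mm (d).
- rail: Yellow price rail along the top of the back stop, 24 mm wide, full rack width, centred on rack x = +15 mm, flat top 66 mm above the table. Sprung as one piece: it yields straight down up to 8 mm, from about 1.3 N at first movement to about 5.3 N at the stop. Origin and axes as the rack's while the rail is up.
- ticket_a (a point): White ticket let into the yellow price rail above gap a, 24 mm (rack x) by 36 mm (rack y), flush with the rail. The point is the centre of its top face, 66 mm above the table when the rail is up; axes as the rack's.
- ticket_b (a point): White ticket let into the yellow price rail above gap b, 24 mm (rack x) by 36 mm (rack y), flush with the rail. The point is the centre of its top face, 66 mm above the table when the rail is up; axes as the rack's.
- ticket_c (a point): White ticket let into the yellow price rail above gap c, 24 mm (rack x) by 36 mm (rack y), flush with the rail. The point is the centre of its top face, 66 mm above the table when the rail is up; axes as the rack's.
- ticket_d (a point): White ticket let into the yellow price rail above gap d, 24 mm (rack x) by 36 mm (rack y), flush with the rail. The point is the centre of its top face, 66 mm above the table when the rail is up; axes as the rack's.
- clip_ab (a point): Small black clip let into the price rail above the divider between gaps a and b, 24 mm by 10 mm, flush with the rail. The point is the centre of its top face; axes as the rack's.
- clip_bc (a point): Small black clip let into the price rail above the divider between gaps b and c, 24 mm by 10 mm, flush with the rail. The point is the centre of its top face; axes as the rack's.
- clip_cd (a point): Small black clip let into the price rail above the divider between gaps c and d, 24 mm by 10 mm, flush with the rail. The point is the centre of its top face; axes as the rack's.
- red_post: Red end post, upright block 40 by 24 by 62 mm high fixed at one end of the rack (rack y = +172 or -172 mm, x = 0). Gaps are counted from this end, which may be either end. Origin at the centre of its underside.
- blue_post: Blue end post, upright block 40 by 24 by 62 mm high fixed at one end of the rack (rack y = +172 or -172 mm, x = 0). It marks the far end of the count. Origin at the centre of its underside.
- carton: Loose white carton with a red ribbon cross, 80 mm long (its x), 54 mm wide (its y), 50 mm high, 0.12 to 0.25 kg, standing on the table between the robot and the rack, its long side roughly along the rack's x. Origin at the centre of its underside. Home in a gap, its origin lies at rack x = -40 mm.
- tin: Green closed tin with a white top, 40 mm across, 42 mm high, standing in gap a or d. Leave alone. Origin at the centre of its underside.
- pawn: Small blue ceramic figure, 38 mm across, 43 mm high, standing in gap d or a. Leave alone. Origin at the centre of its underside.
- cup: White cup, 72 mm across, 75 mm high, standing to one side of the rack. Leave alone. Origin at the centre of its underside.
- jar: Amber jar with a white lid and label, 64 mm across, 80 mm high, standing to the other side. Leave alone. Origin at the centre of its underside.
Mind the look-alikes: they are no part of the job. Leave any purple or turquoise look-alike of the carton alone. Leave any turquoise look-alike of the red_post alone.

How it is judged (in metres and radians):
On the way, in this order (a step that is already met when the one before it is completed fails the run):
1. a finger touches the first gap's ticket, counted from the red post (((y of red_post in the frame of rack above 0 m and contact force between the fingers and ticket_a_pad above 0.2 N) or (y of red_post in the frame of rack below 0 m and contact force between the fingers and ticket_d_pad above 0.2 N))).
2. the finger passes over the clip between the first and second gaps (((y of red_post in the frame of rack above 0 m and contact force between the fingers and clip_ab_pad above 0.2 N) or (y of red_post in the frame of rack below 0 m and contact force between the fingers and clip_cd_pad above 0.2 N))).
3. the finger touches the second gap's ticket (((y of red_post in the frame of rack above 0 m and contact force between the fingers and ticket_b_pad above 0.2 N) or (y of red_post in the frame of rack below 0 m and contact force between the fingers and ticket_c_pad above 0.2 N))).
4. the finger passes over the clip between the second and third gaps (contact force between the fingers and clip_bc_pad above 0.2 N).
5. the finger touches the third gap's ticket (((y of red_post in the frame of rack above 0 m and contact force between the fingers and ticket_c_pad above 0.2 N) or (y of red_post in the frame of rack below 0 m and contact force between the fingers and ticket_b_pad above 0.2 N))).
6. the carton is pushed home in the third gap (x of carton in the frame of rack above -0.046 m and height (world z) of carton below 0.006 m and angle between carton's own z axis and vertical below 0.08 rad and angle between the x axis of carton and the x axis of rack, either way round below 0.15 rad and ((y of red_post in the frame of rack above 0 m and y of carton in the frame of rack between -0.049 and -0.025 m) or (y of red_post in the frame of rack below 0 m and y of carton in the frame of rack between 0.025 and 0.049 m))), for 0.2 s.
At the end, for the whole second after the job is handed in: The carton stands flat on the table in the third gap from the red post: within 6 mm of touching the back stop, within 12 mm of the gap's centre line, lengthways within 0.15 rad, at rest; tin, figure, cup and jar upright and within 15 mm of where they began (all of step 6 and linear speed of carton below 0.01 m/s and distance of each of tin, pawn, cup, jar from where it was at the start of the episode below 0.015 m and angle between each of tin, pawn, cup, jar's own z axis and vertical below 0.2 rad).
It fails at once if the finger ran on to the fourth gap's ticket ((y of red_post in the frame of rack above 0 m and contact force between the fingers and ticket_d_pad above 0.2 N) or (y of red_post in the frame of rack below 0 m and contact force between the fingers and ticket_a_pad above 0.2 N)).
It fails at once if the carton was lifted or tipped (origin over 12 mm up, or tilted over 0.35 rad) (height (world z) of carton above 0.012 m or angle between carton's own z axis and vertical above 0.35 rad).
It fails at once if another ware was moved over 15 mm or tipped over 0.2 rad (distance of any of tin, pawn, cup, jar from where it was at the start of the episode above 0.015 m or angle between any of tin, pawn, cup, jar's own z axis and vertical above 0.2 rad).
It also fails if it takes over 72 s, if anything falls off the work surface, if the arm or the gripper's body presses on something with over 40 N, if the wrist force passes 120 N, or if a joint passes its speed limit or range.

## Working session

There is one attempt and no reset: what is moved stays moved. The work goes in short steps, Python scripts to look and compute and a tool call to move; the robot and the scene stay as the last step left them, time stands still between calls to the robot, and variables do not carry over. Pictures are saved under pics/ and viewed, at most 10 in all, crops included, and the job is handed in when it is done.

Besides the shell and the picture viewer there is one more tool, called after "Emit:" as name(argument=value, ...) on one line, values as JSON. drive_tool: Moves the arm, as the interface text tells. Its arguments: {"type":"object","properties":{"rows":{"type":"array"},"newtons":{"type":"number"}},"required":["rows"]}

```bash
mkdir -p pics
python3 - <<'E'
from plant import sensors,cams,r
import cv2,numpy as np
print(r.tip_reach)
s=sensors.get_state();print(s)
for n in("top","side"):
    c=cams.capture(n);cv2.imwrite(f"pics/{n}0.png",c["pixels"][:,:,::-1])
    print(n,[ (k,np.round(v,4).tolist()) for k,v in c.items() if k!="pixels"])
E
```

```text
0.019
{'time_s': 0.0, 'joints': array([ 7.95307953e+01,  2.05930457e+01,  6.32899180e-01, -1.93786658e-02,
       -7.01346978e+01, -1.65083605e+01]), 'qd': array([ 0.0586061 ,  0.04647713, -0.12550477, -0.02306869,  0.06143458,
       -0.0166968 ]), 'joint_torque': array([ 1.77774906e-03, -5.82714343e+01,  2.93049037e+01,  6.99712291e+00,
        6.75340460e-03, -1.81191276e-04]), 'tcp_pos': array([0.30601098, 0.60113776, 0.24460016]), 'eef_rot': array([ 1.79903889e+02, -9.48703009e-03, -2.69841574e+01]), 'contact_force': array([-0.28809613, -0.14741898,  0.48973288]), 'moment': array([-0.02257771, -0.01041318,  0.00160877]), 'gripper_force': 0.0, 'gripper_width': 0.08733513742666361}
top [('intrinsics', [[455.7776, 0.0, 325.1401], [0.0, 455.7776, 241.8829], [0.0, 0.0, 1.0]]), ('eye', [0.4749, 0.0069, 0.8777]), ('orientation', [2.7728, -1.5289, -90.086])]
side [('intrinsics', [[451.3822, 0.0, 314.588], [0.0, 451.3822, 241.1409], [0.0, 0.0, 1.0]]), ('eye', [0.4284, -0.5541, 0.7168]), ('orientation', [41.6628, 1.1732, -12.581])]
```

View pics/top0.png

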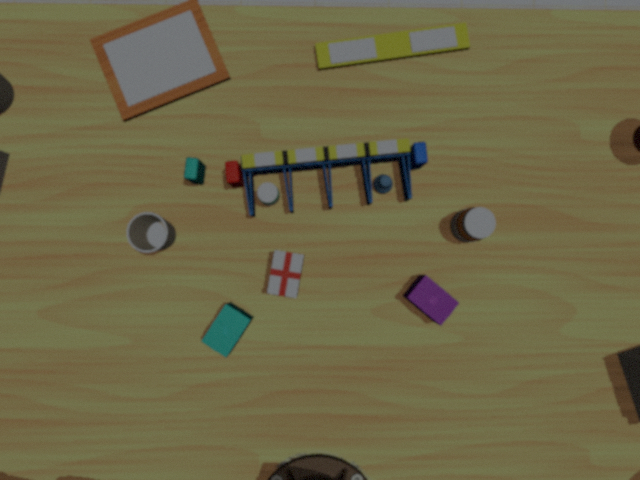

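View pics/side0.png

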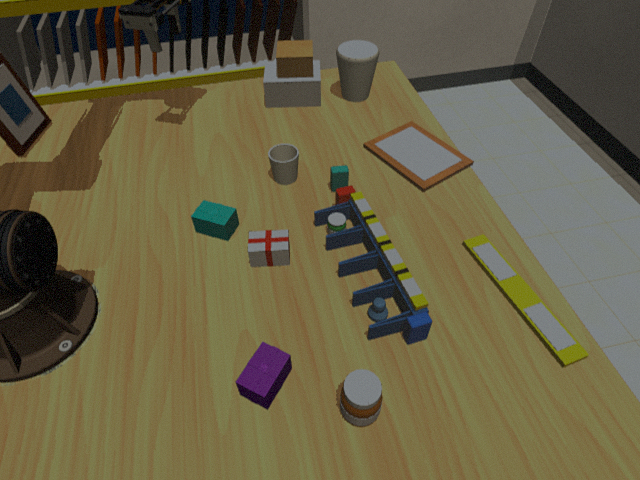

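Top: the red post is at (233,173) on the left (+y), so gap c (tickets at about (268,159), (306,155), (346,151) and (388,147)) is the third. The carton is at (286,273). The tin and pawn are in gaps a and d. The side view agrees.

```bash
cat > h.py <<'E'
import cv2,numpy as np
from scipy.spatial.transform import Rotation as R
def pose(c): return R.from_euler('xyz',c["orientation"],degrees=True).as_matrix(),np.array(c["eye"])
def back(c,uv,z):
    M,e=pose(c);uv=np.atleast_2d(uv);K=c["intrinsics"]
    d=np.c_[(uv-[K[0,2],K[1,2]])/[K[0,0],K[1,1]],np.ones(len(uv))]*[1,-1,-1]@M.T
    return e+d*((z-e[2])/d[:,2])[:,None]
def proj(c,P):
    M,e=pose(c);q=(np.atleast_2d(P)-e)@M*[1,-1,-1];K=c["intrinsics"]
    return q[:,:2]/q[:,2:]*[K[0,0],K[1,1]]+[K[0,2],K[1,2]]
def blobs(mask,amin):
    n,l,s,ce=cv2.connectedComponentsWithStats(mask.astype(np.uint8))
    return [(ce[i],s[i,4],l==i) for i in range(1,n) if s[i,4]>amin]
E
cat > m.py <<'E'
from plant import sensors,cams,r
from h import *
for n in("top","side"):
    c=cams.capture(n);h=cv2.cvtColor(c["pixels"],cv2.COLOR_RGB2HSV).astype(int)
    H,S,V=h[...,0],h[...,1],h[...,2]
    yel=(H>22)&(H<35)&(S>190)&(V>90)
    print(n,"yellow",[(np.round(b[0],1).tolist(),int(b[1]),np.round(back(c,b[0],.066)[0],4).tolist()) for b in blobs(yel,15)])
    wh=(S<75)&(V>105)
    print("white",[(np.round(b[0],1).tolist(),int(b[1]),np.round(back(c,b[0],.066)[0],4).tolist()) for b in blobs(wh,25) if b[1]<1500])
    red=((H<8)|(H>172))&(S>150)&(V>80)
    print("red",[(np.round(b[0],1).tolist(),int(b[1]),np.round(back(c,b[0],.05)[0],4).tolist(),np.round(back(c,b[0],.062)[0],4).tolist()) for b in blobs(red,20)])
    if n=="top":
        x0,y0,x1,y1=256,240,316,306
        m=np.zeros_like(H,bool);m[y0:y1,x0:x1]=(wh|red)[y0:y1,x0:x1]
        pts=np.argwhere(m)[:,::-1].astype(np.float32);q=cv2.boxPoints(cv2.minAreaRect(pts))
        print("quad",back(c,q,.05).round(4),back(c,q.mean(0),.05).round(4),len(pts))
    cv2.imwrite(f"pics/{n}_z.png",cv2.resize(c["pixels"][120:310,225:435] if n=="top" else c["pixels"][180:340,230:440],None,fx=3,fy=3,interpolation=2)[:,:,::-1])
E
python3 m.py
```

```text
top yellow []
white [([97.8, 1.8], 821, [0.9484, 0.3952, 0.066]), ([432.7, 38.9], 943, [0.8871, -0.2128, 0.066]), ([352.1, 50.1], 963, [0.8644, -0.0644, 0.066]), ([386.7, 145.7], 271, [0.6884, -0.1264, 0.066]), ([346.0, 149.7], 273, [0.6806, -0.0526, 0.066]), ([305.1, 153.7], 274, [0.6729, 0.021, 0.066]), ([264.0, 157.8], 281, [0.6652, 0.0947, 0.066]), ([266.9, 191.0], 323, [0.6054, 0.0891, 0.066]), ([480.8, 222.2], 772, [0.5498, -0.2958, 0.066]), ([133.5, 227.3], 133, [0.5401, 0.3238, 0.066]), ([157.0, 234.0], 364, [0.5282, 0.2825, 0.066]), ([278.6, 259.1], 226, [0.4836, 0.068, 0.066]), ([295.8, 262.2], 224, [0.4782, 0.0374, 0.066]), ([274.1, 284.9], 221, [0.4379, 0.0758, 0.066]), ([291.5, 288.0], 231, [0.4325, 0.045, 0.066]), ([319.8, 451.3], 47, [0.1486, -0.0049, 0.066])]
red [([231.7, 171.5], 257, [0.6435, 0.1549, 0.05], [0.641, 0.1527, 0.062]), ([284.7, 273.8], 263, [0.4573, 0.0581, 0.05], [0.4575, 0.0574, 0.062])]
quad [[0.4198 0.0905 0.05  ]
 [0.5036 0.0789 0.05  ]
 [0.4958 0.0244 0.05  ]
 [0.4119 0.0363 0.05  ]] [[0.4577 0.0575 0.05  ]] 1165
side yellow [([9.9, 0.6], 28, [-0.
[... 861 characters left out ...]
787, 0.0512, 0.066]), ([256.7, 234.2], 128, [0.4349, 0.0586, 0.066]), ([279.0, 245.6], 146, [0.4728, 0.0191, 0.066]), ([255.9, 246.7], 146, [0.429, 0.0267, 0.066]), ([494.1, 261.2], 714, [0.8514, -0.1118, 0.066]), ([393.3, 256.2], 199, [0.6762, -0.0572, 0.066]), ([411.3, 286.5], 239, [0.6839, -0.1304, 0.066]), ([99.1, 310.0], 26, [0.1468, -0.0532, 0.066]), ([549.4, 326.3], 1019, [0.8737, -0.2579, 0.066]), ([8.7, 309.1], 26, [-0.0074, -0.0149, 0.066]), ([64.8, 345.5], 64, [0.0984, -0.1116, 0.066]), ([362.4, 386.7], 1106, [0.5476, -0.2873, 0.066])]
red [([344.7, 190.4], 131, [0.6409, 0.1579, 0.05], [0.6371, 0.1451, 0.062]), ([268.0, 239.9], 218, [0.4549, 0.053, 0.05], [0.4545, 0.0421, 0.062])]
```

Emit:
drive_tool(rows=[{"x": 0.549,"y": 0.29,"spin": 0.995,"fingers": -1},{"x": 0.549,"y": 0.29,"spin": 0.995,"fingers": -1},{"x": 0.549,"y": 0.29,"spin": 0.995,"fingers": -1},{"x": 0.549,"y": 0.29,"spin": 0.995,"fingers": -1},{"x": 0.549,"y": 0.29,"spin": 0.995,"fingers": -1},{"x": 0.549,"y": 0.29,"spin": 0.995,"fingers": -1},{"x": 0.549,"y": 0.29,"spin": 0.995,"fingers": -1},{"x": 0.549,"y": 0.29,"spin": 0.995,"fingers": -1},{"x": 0.549,"y": 0.29,"spin": 0.995,"fingers": -1},{"x": 0.549,"y": 0.29,"spin": 0.995,"fingers": -1}])

```text
invalid input
```

Emit:
drive_tool(rows=[{"x": 0.549,"y": 0.29,"z": 0,"spin": 0.995,"fingers": -1},{"x": 0.549,"y": 0.29,"z": 0,"spin": 0.995,"fingers": -1},{"x": 0.549,"y": 0.29,"z": 0,"spin": 0.995,"fingers": -1},{"x": 0.549,"y": 0.29,"z": 0,"spin": 0.995,"fingers": -1},{"x": 0.549,"y": 0.29,"z": 0,"spin": 0.995,"fingers": -1},{"x": 0.549,"y": 0.29,"z": 0,"spin": 0.995,"fingers": -1},{"x": 0.549,"y": 0.29,"z": 0,"spin": 0.995,"fingers": -1},{"x": 0.549,"y": 0.29,"z": 0,"spin": 0.995,"fingers": -1},{"x": 0.549,"y": 0.29,"z": 0,"spin": 0.995,"fingers": -1},{"x": 0.549,"y": 0.29,"z": 0,"spin": 0.995,"fingers": -1}], newtons=10)

```text
time_s: 1.45
tcp_pos: [0.6649, 0.0921, 0.2455]
eef_rot: [180.0, 0.0, -84.0]
contact_force: [-0.2, 0.9, -0.5]
gripper_width: 0.0008
gripper_force: 0.0
```

Emit:
drive_tool(rows=[{"x": 0,"y": 0,"z": 0.05,"spin": 0,"fingers": -1},{"x": 0,"y": 0,"z": 0.1,"spin": 0,"fingers": -1},{"x": 0,"y": 0,"z": 0.14,"spin": 0,"fingers": -1},{"x": 0,"y": 0,"z": 0.152,"spin": 0,"fingers": -1},{"x": 0,"y": 0,"z": 0.158,"spin": 0,"fingers": -1},{"x": 0,"y": 0,"z": 0.162,"spin": 0,"fingers": -1},{"x": 0,"y": 0,"z": 0.164,"spin": 0,"fingers": -1},{"x": 0,"y": 0,"z": 0.164,"spin": 0,"fingers": -1}])

```text
time_s: 2.45
tcp_pos: [0.6648, 0.0945, 0.0829]
eef_rot: [-179.9, 0.0, -84.0]
contact_force: [0.3, 0.7, 2.7]
gripper_width: 0.001
gripper_force: 1.3
```

Emit:
drive_tool(rows=[{"x": 0.01,"y": 0,"z": 0.001,"spin": 0,"fingers": -1},{"x": 0.022,"y": 0,"z": 0.001,"spin": 0,"fingers": -1},{"x": 0.034,"y": 0,"z": 0.001,"spin": 0,"fingers": -1},{"x": 0.044,"y": 0,"z": 0.001,"spin": 0,"fingers": -1},{"x": 0.054,"y": 0,"z": 0.001,"spin": 0,"fingers": -1},{"x": 0.066,"y": 0,"z": 0.001,"spin": 0,"fingers": -1},{"x": 0.076,"y": 0,"z": 0.001,"spin": 0,"fingers": -1}])

```text
time_s: 3.32
tcp_pos: [0.6719, 0.0176, 0.0805]
eef_rot: [180.0, -0.0, -84.0]
contact_force: [-0.4, 2.7, 3.3]
gripper_width: 0.0003
gripper_force: 1.9
```

Emit:
drive_tool(rows=[{"x": 0.01,"y": 0,"z": 0,"spin": 0,"fingers": -1},{"x": 0.022,"y": 0,"z": 0,"spin": 0,"fingers": -1},{"x": 0.032,"y": 0,"z": 0,"spin": 0,"fingers": -1},{"x": 0.042,"y": 0,"z": 0,"spin": 0,"fingers": -1},{"x": 0.052,"y": 0,"z": 0,"spin": 0,"fingers": -1},{"x": 0.062,"y": 0,"z": 0,"spin": 0,"fingers": -1},{"x": 0.072,"y": 0,"z": 0,"spin": 0,"fingers": -1},{"x": 0.072,"y": 0,"z": 0,"spin": 0,"fingers": -1}])

```text
time_s: 4.32
tcp_pos: [0.6795, -0.0547, 0.0806]
eef_rot: [180.0, -0.1, -84.0]
contact_force: [0.4, -3.2, 3.6]
gripper_width: 0.0004
gripper_force: 1.9
```

Emit:
drive_tool(rows=[{"x": 0,"y": 0,"z": -0.06,"spin": 0,"fingers": -1},{"x": -0.04,"y": 0.044,"z": -0.06,"spin": 0,"fingers": -0.32},{"x": -0.08,"y": 0.088,"z": -0.06,"spin": 0,"fingers": -0.32},{"x": -0.12,"y": 0.132,"z": -0.06,"spin": 0,"fingers": -0.32},{"x": -0.16,"y": 0.176,"z": -0.06,"spin": 0,"fingers": -0.32},{"x": -0.191,"y": 0.21,"z": -0.06,"spin": 0,"fingers": -0.32},{"x": -0.191,"y": 0.21,"z": -0.02,"spin": 0,"fingers": -0.32},{"x": -0.191,"y": 0.21,"z": 0.02,"spin": 0,"fingers": -0.32},{"x": -0.191,"y": 0.21,"z": 0.046,"spin": 0,"fingers": -0.32},{"x": -0.191,"y": 0.21,"z": 0.046,"spin": 0,"fingers": -0.32}])

```text
time_s: 5.58
tcp_pos: [0.4489, 0.1136, 0.0328]
eef_rot: [179.7, -0.2, -84.0]
contact_force: [0.4, -0.2, -0.1]
gripper_width: 0.0298
gripper_force: 0.0
```

Run:
```python
from plant import cams
import cv2
for n,(a,b,e,f) in {"top":(100,360,180,440),"side":(110,310,190,440)}.items():
    c=cams.capture(n)["pixels"][a:b,e:f]
    cv2.imwrite(f"pics/{n}1.png",cv2.resize(c,None,fx=2,fy=2)[:,:,::-1])
```

```text
(no output)
```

View pics/side1.png

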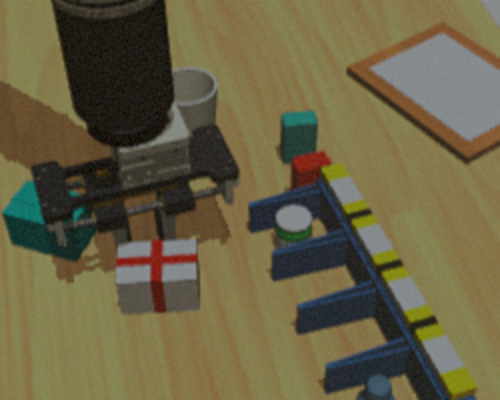

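The side view shows the two fingers standing on the carton's far (+y) side, around crop (145,225), clear of the teal box. I'll push it sideways next.

Emit:
drive_tool(rows=[{"x": 0.01,"y": 0,"z": 0,"spin": 0,"fingers": -0.32},{"x": 0.02,"y": 0,"z": 0,"spin": 0,"fingers": -0.32},{"x": 0.03,"y": 0,"z": 0,"spin": 0,"fingers": -0.32},{"x": 0.04,"y": 0,"z": 0,"spin": 0,"fingers": -0.32},{"x": 0.05,"y": 0,"z": 0,"spin": 0,"fingers": -0.32},{"x": 0.06,"y": 0,"z": 0,"spin": 0,"fingers": -0.32},{"x": 0.07,"y": 0,"z": 0,"spin": 0,"fingers": -0.32},{"x": 0.08,"y": 0,"z": 0,"spin": 0,"fingers": -0.32},{"x": 0.09,"y": 0,"z": 0,"spin": 0,"fingers": -0.32},{"x": 0.1,"y": 0,"z": 0,"spin": 0,"fingers": -0.32}])

```text
time_s: 6.92
tcp_pos: [0.4611, 0.0147, 0.0346]
eef_rot: [180.0, -0.0, -84.0]
contact_force: [-0.4, 2.2, 2.4]
gripper_width: 0.0297
gripper_force: 1.2
```

Emit:
drive_tool(rows=[{"x": 0.01,"y": 0,"z": 0,"spin": 0,"fingers": -0.32},{"x": 0.02,"y": 0,"z": 0,"spin": 0,"fingers": -0.32},{"x": 0.028,"y": 0,"z": 0,"spin": 0,"fingers": -0.32},{"x": 0.036,"y": 0,"z": 0,"spin": 0,"fingers": -0.32},{"x": 0.042,"y": 0,"z": 0,"spin": 0,"fingers": -0.32},{"x": 0.047,"y": 0,"z": 0,"spin": 0,"fingers": -0.32},{"x": 0.05,"y": 0,"z": 0,"spin": 0,"fingers": -0.32},{"x": 0.05,"y": 0,"z": 0,"spin": 0,"fingers": -0.32}])

```text
time_s: 7.92
tcp_pos: [0.466, -0.0347, 0.0344]
eef_rot: [180.0, -0.0, -84.0]
contact_force: [0.3, 0.1, -0.9]
gripper_width: 0.0298
gripper_force: 0.0
```

Emit:
drive_tool(rows=[{"x": -0.02,"y": 0,"z": 0,"spin": 0,"fingers": -0.32},{"x": -0.05,"y": 0,"z": -0.03,"spin": 0,"fingers": -0.32},{"x": -0.1,"y": 0,"z": -0.09,"spin": 0,"fingers": -0.32},{"x": -0.1,"y": 0.02,"z": -0.1,"spin": 0,"fingers": -0.32}])

```text
time_s: 8.43
tcp_pos: [0.4373, 0.0653, 0.1369]
eef_rot: [-179.8, 0.0, -83.9]
contact_force: [-0.4, -0.5, 0.0]
gripper_width: 0.0299
gripper_force: 0.0
```

Run:
```python
from plant import sensors,cams
from h import *
print(sensors.get_state()["tcp_pos"])
X=np.array([.9945,.1045]);Y=np.array([-.1045,.9945]);O=np.array([.6596,-.0198])
c=cams.capture("top")
p=c["pixels"];cv2.imwrite("pics/top2.png",cv2.resize(p[100:360,180:440],None,fx=2,fy=2)[:,:,::-1])
```

```text
[0.43730802 0.06527917 0.13687554]
```

View pics/top2.png

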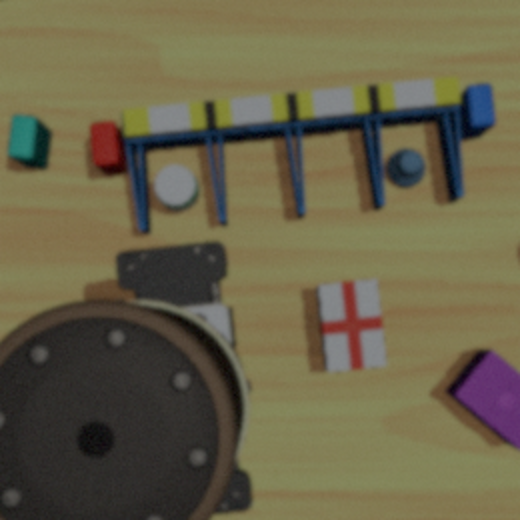

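The carton now stands square in front of gap c, at about crop (351,325). I'll measure it.

Run:
```python
from plant import sensors,cams
from h import *
X=np.array([.9945,.1045]);Y=np.array([-.1045,.9945]);O=np.array([.6596,-.0198])
c=cams.capture("top")
h=cv2.cvtColor(c["pixels"],cv2.COLOR_RGB2HSV).astype(int);H,S,V=h[...,0],h[...,1],h[...,2]
m=((S<75)&(V>105))|(((H<8)|(H>172))&(S>150)&(V>80))
k=np.zeros_like(m);k[232:295,330:380]=m[232:295,330:380]
q=cv2.boxPoints(cv2.minAreaRect(np.argwhere(k)[:,::-1].astype(np.float32)))
w=back(c,q,.05)[:,:2];print(np.c_[(w-O)@X,(w-O)@Y].round(4));d=w.mean(0)-O;print(w.mean(0),d@X,d@Y)
```

```text
[[-0.1446 -0.0028]
 [-0.144  -0.0604]
 [-0.228  -0.0608]
 [-0.2284 -0.0034]]
[ 0.4777081  -0.07093831] -0.18623544776115725 -0.031849348946076314
```

Emit:
drive_tool(rows=[{"x": 0.03,"y": 0.037,"z": 0,"spin": -0.18,"fingers": -0.77},{"x": 0.06,"y": 0.037,"z": 0,"spin": -0.36,"fingers": -0.77},{"x": 0.1,"y": 0.037,"z": 0,"spin": -0.54,"fingers": -0.77},{"x": 0.14,"y": 0.037,"z": 0,"spin": -0.72,"fingers": -0.77},{"x": 0.14,"y": 0.037,"z": 0,"spin": -0.9,"fingers": -0.77},{"x": 0.14,"y": 0.037,"z": 0,"spin": -1.08,"fingers": -0.77},{"x": 0.14,"y": 0.037,"z": 0,"spin": -1.26,"fingers": -0.77},{"x": 0.14,"y": 0.037,"z": 0,"spin": -1.44,"fingers": -0.77},{"x": 0.14,"y": 0.037,"z": 0,"spin": -1.57,"fingers": -0.77},{"x": 0.14,"y": 0.037,"z": 0,"spin": -1.57,"fingers": -0.77}])

```text
time_s: 9.78
tcp_pos: [0.4134, -0.0805, 0.1339]
eef_rot: [180.0, 0.1, 5.9]
contact_force: [-0.5, 0.9, 0.8]
gripper_width: 0.0101
gripper_force: 0.0
```

Emit:
drive_tool(rows=[{"x": 0,"y": 0,"z": 0.04,"spin": 0,"fingers": -0.77},{"x": 0,"y": 0,"z": 0.08,"spin": 0,"fingers": -0.77},{"x": 0,"y": 0,"z": 0.099,"spin": 0,"fingers": -0.77},{"x": 0,"y": 0,"z": 0.099,"spin": 0,"fingers": -0.77},{"x": 0.01,"y": 0,"z": 0.099,"spin": 0,"fingers": -0.77},{"x": 0.02,"y": 0,"z": 0.099,"spin": 0,"fingers": -0.77},{"x": 0.03,"y": 0.0005,"z": 0.099,"spin": 0,"fingers": -0.77},{"x": 0.04,"y": 0.001,"z": 0.099,"spin": 0,"fingers": -0.77},{"x": 0.05,"y": 0.0015,"z": 0.099,"spin": 0,"fingers": -0.77},{"x": 0.06,"y": 0.002,"z": 0.099,"spin": 0,"fingers": -0.77}])

```text
time_s: 11.02
tcp_pos: [0.4743, -0.0759, 0.0356]
eef_rot: [180.0, 0.0, 6.0]
contact_force: [-1.6, -0.6, 2.8]
gripper_width: 0.0101
gripper_force: 1.2
```

Run:
```python
from plant import cams
import cv2
c=cams.capture("side")["pixels"][150:350,230:450]
cv2.imwrite("pics/side3.png",cv2.resize(c,None,fx=3,fy=3)[:,:,::-1])
```

```text
(no output)
```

View pics/side3.png

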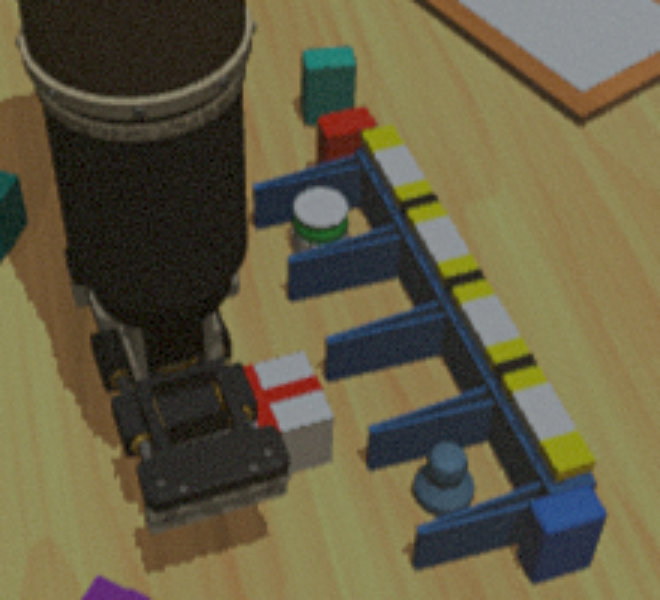

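The carton is in front of gap c, its near front corner at about crop (330,460), clear of the next divider's nose at (370,465). I'll keep pushing.

Emit:
drive_tool(rows=[{"x": 0.006,"y": 0.0005,"z": 0,"spin": 0,"fingers": -0.77},{"x": 0.014,"y": 0.001,"z": 0,"spin": 0,"fingers": -0.77},{"x": 0.022,"y": 0.001,"z": 0,"spin": 0,"fingers": -0.77},{"x": 0.03,"y": 0.001,"z": 0,"spin": 0,"fingers": -0.77},{"x": 0.036,"y": 0.001,"z": 0,"spin": 0,"fingers": -0.77}])

```text
time_s: 11.7
tcp_pos: [0.5101, -0.073, 0.0355]
eef_rot: [180.0, 0.0, 6.0]
contact_force: [-3.6, -0.3, 1.1]
gripper_width: 0.0101
gripper_force: 1.2
```

Run:
```python
from plant import cams
import cv2
c=cams.capture("side")["pixels"][150:350,230:450]
cv2.imwrite("pics/side4.png",cv2.resize(c,None,fx=3,fy=3)[:,:,::-1])
```

```text
(no output)
```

View pics/side4.png

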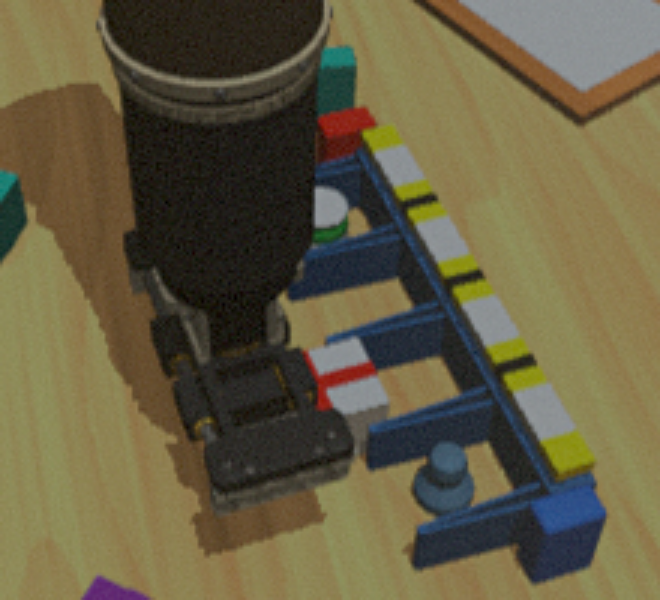

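The carton's front is between the dividers, its near corner at about crop (385,405). I'll push it home slowly.

Emit:
drive_tool(rows=[{"x": 0.008,"y": 0,"z": 0,"spin": 0,"fingers": -0.77},{"x": 0.016,"y": 0,"z": 0,"spin": 0,"fingers": -0.77},{"x": 0.024,"y": 0,"z": 0,"spin": 0,"fingers": -0.77},{"x": 0.032,"y": 0,"z": 0,"spin": 0,"fingers": -0.77},{"x": 0.04,"y": 0,"z": 0,"spin": 0,"fingers": -0.77},{"x": 0.047,"y": 0,"z": 0,"spin": 0,"fingers": -0.77},{"x": 0.053,"y": 0,"z": 0,"spin": 0,"fingers": -0.77},{"x": 0.057,"y": 0,"z": 0,"spin": 0,"fingers": -0.77}])

```text
time_s: 12.75
tcp_pos: [0.5666, -0.0671, 0.0355]
eef_rot: [180.0, 0.0, 6.0]
contact_force: [-2.1, -0.7, 1.6]
gripper_width: 0.0102
gripper_force: 1.2
```

Emit:
drive_tool(rows=[{"x": 0.002,"y": 0,"z": 0,"spin": 0,"fingers": -0.77},{"x": 0.004,"y": 0,"z": 0,"spin": 0,"fingers": -0.77},{"x": 0.006,"y": 0,"z": 0,"spin": 0,"fingers": -0.77},{"x": 0.007,"y": 0,"z": 0,"spin": 0,"fingers": -0.77},{"x": 0.008,"y": 0,"z": 0,"spin": 0,"fingers": -0.77},{"x": 0.008,"y": 0,"z": 0,"spin": 0,"fingers": -0.77}])

```text
time_s: 13.5
tcp_pos: [0.5722, -0.0666, 0.0353]
eef_rot: [-180.0, 0.2, 5.9]
contact_force: [-7.9, 1.7, 5.1]
gripper_width: 0.0101
gripper_force: 3.9
```

Emit:
drive_tool(rows=[{"x": 0.001,"y": 0,"z": 0,"spin": 0,"fingers": -0.77},{"x": 0.003,"y": 0,"z": 0,"spin": 0,"fingers": -0.77},{"x": 0.003,"y": 0,"z": 0,"spin": 0,"fingers": -0.77},{"x": 0.003,"y": 0,"z": 0,"spin": 0,"fingers": -0.77}])

```text
time_s: 14.0
tcp_pos: [0.5722, -0.0667, 0.035]
eef_rot: [-180.0, 0.5, 5.9]
contact_force: [-16.6, 1.9, 11.6]
gripper_width: 0.0099
gripper_force: 8.1
```

Emit:
drive_tool(rows=[{"x": -0.01,"y": 0,"z": 0,"spin": 0,"fingers": -0.77},{"x": -0.04,"y": 0,"z": 0,"spin": 0,"fingers": -0.77},{"x": -0.09,"y": 0,"z": -0.03,"spin": 0,"fingers": -0.77},{"x": -0.13,"y": 0,"z": -0.08,"spin": 0,"fingers": -0.77},{"x": -0.13,"y": 0,"z": -0.08,"spin": 0,"fingers": -0.77}])

```text
time_s: 14.62
tcp_pos: [0.4484, -0.0794, 0.1194]
eef_rot: [-179.9, -0.5, 6.0]
contact_force: [1.1, -0.8, 0.1]
gripper_width: 0.0101
gripper_force: 0.0
```

Run:
```python
from plant import cams
import cv2
c=cams.capture("side")["pixels"][150:350,230:450]
cv2.imwrite("pics/side5.png",cv2.resize(c,None,fx=3,fy=3)[:,:,::-1])
```

```text
(no output)
```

View pics/side5.png

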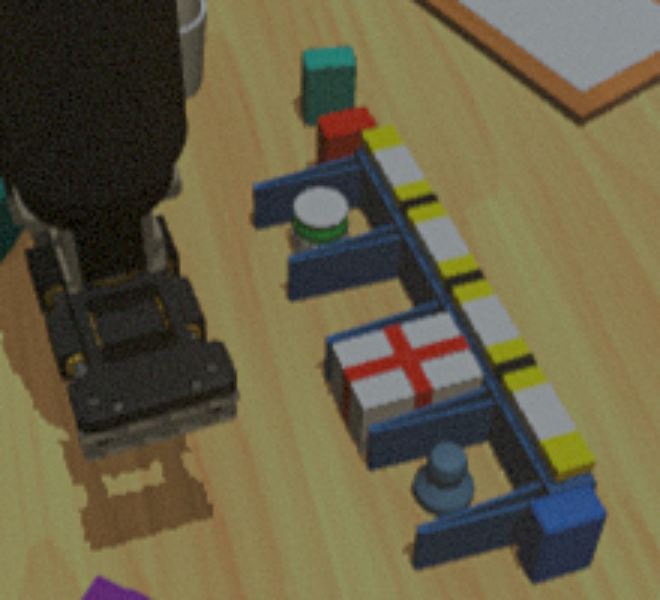

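The push stalled hard, with no further motion at 17 N. The carton lies square in gap c against the back stop, its front edge at about crop (475,345), and the tin and pawn are in place. I'll hand it in.

```bash
python3 -c "
from plant import r
print(r.close_job())"
```

```text
the job is handed in; nothing more can be done
None
```

The job is handed in, with no verdict returned: the fingertip ran along the rail from the first ticket to the third and stopped there, and the carton was pushed into the third gap until it stalled against the back; the last picture shows tin and pawn in place, but I did not re-measure the cup and jar.

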